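# Put the stacked press tooling away on its holders

### The arm

A 6-joint arm with a two-finger parallel gripper is mounted at the origin on a cart in front of the work surface, level with it; the furniture and walls round the work are solid. World frame = base frame: x ahead of the robot, y to its left, z up, the work surface at z = 0. Lengths are in m, angles in rad, forces in N, time in s.
With the tool pointing down it reaches from about 0.325 to 0.9 m from the base axis. Payload 3.5 kg.
Tool frame: the origin (TCP) lies between the finger pads; the fingertips stand 22 mm ahead of it and the grasp point (between the pads) lies 3 mm ahead of it; z points along the fingers, y is the line along which they close (so a half turn about z gives the same grasp; the last joint's range is limited). The gripper opens to 85 mm and grips with 20 to 120 N. Pads are 22 mm wide; open, the fingers measure 114 mm over their backs; the gripper's body (76 mm by 85 mm) begins 54 mm behind the grasp point. The pads swing forward as they close: fully open they stand 13 mm farther back than shut.
Start: joints at [1.159, 0.276, -0.026, 1.268, 0, 1.467], TCP at [0.19, 0.595, 0.253] pointing down, gripper open.
Joint ranges: [-3.12, 3.12], [-0.85, 1.88], [-1.08, 1.24], [-1.95, 2.15], [-1.57, 1.53], [-3.14, 3.14]. Speed limits (rad/s): [2.57, 2.57, 3.14, 3.14, 3.14, 3.14].

### API

Orientations are given as a unit quaternion [w, x, y, z].
In Python, from station import bot, imaging gives the robot as it stands. The module is installed in compiled form; this text tells all that it offers.
- The arm moves only by the tool servo_tool, never from a script. Its argument "motion" is a list of rows, each an object of numbers: "x", "y", "z": the shift along the tool's x, y, z in mm; "spin": the turn about the tool's z in degrees; "gripper": the finger opening in mm, from 0 to 85.4. In form: [{"x": .., "y": .., "z": .., "spin": .., "gripper": ..}, ...]. A call has 1 to 10 rows; each row is the pose to reach, as a shift and turn from the pose commanded when the call began, along the tool's axes at that moment; what a row does not reach only later rows make up. A row lasts 1/10 s, in which the tool goes at most 50 mm and 8.59 degrees, less where a joint would pass 70% of its speed; a pose out of reach is approached as far as the arm can. A call with a gripper value outside its range is refused whole. The fingers move at their own pace and stop on an object; "grip_force" is the grip in N (left out, the last holds). Time passes only in rows, so rows that repeat a pose let the fingers close. It gives the time, the measured TCP pose, the force, the opening and the grip force at its end, in the units of the state.
- bot.state(): the state, without advancing time (a new reading comes with each control period).
- imaging.capture(name): name is "scene" or "top"; returns a dict with "color" (420x560x3 uint8, blue, green, red), "K" (3x3 intrinsics, pixels), "extrinsics" (4x4, takes a point from world to camera coordinates). Camera axes: x right, y up, looking along -z (the intrinsics and any distortion apply to the point x, -y, -z); pixel columns grow to the right and rows downward; lengths in m; the calibration is good to about 2 mm. A picture is of the moment at which its call begins. There is no depth.
- bot.hand_in(): hands the job in; it is judged then, once.
The state is a dict: "t": time; "joints": joint angles; "qvel": joint speeds; "tau": joint torques, N m; "eef_pos": TCP position; "eef_rot": TCP orientation; "contact_force": force on the tool from outside, world axes, zero at the start; "moment": the same for the moment, N m; "finger_gap": finger opening in m; "finger_force": force on a finger pad.
Only numpy, scipy, OpenCV 4.12 (cv2) and the standard library are available. Lean on these libraries where they do the work, as an engineer would, in place of code of your own. Each camera call takes 0.05 s, during which the arm holds its last target. There are 200 camera calls.

### The job

The arbor-press tooling was left stacked in the middle of the bench: take the stack apart from the top down and put each piece on its own holder, letting go of each before you take the next: the drift upright in the round cup, the small ring down over the thin post, the large ring down over the thick post. Put the backing plate into the keeper tray last: tuck one end under the steel keeper strip, then lower the other end so that the plate lies flat on the tray floor, held between the end wall and the stop. Leave the dish of screws and the circuit board where they are.

Things in the scene. Friction and masses are not known exactly. Their poses are not given: they have to be found in the camera images.
- drift: Press drift on top of the stack, dark steel, standing upright: round foot 34 mm diameter and 10 mm high, above it a round grooved stem 20 mm diameter up to 56 mm. Loose, about 0.15 kg. Origin: centre of its underside, z up along the stem. Grip it by the stem.
- small_ring: Second in the stack, under the drift: plain steel ring, 46 mm outside, 20 mm bore, 14 mm high, about 0.14 kg, loose, lying flat. Origin: centre of its underside, z along the bore. The bore does not pass over the thick post.
- large_ring: Third in the stack: plain steel ring, 58 mm outside, 36 mm bore, 14 mm high, about 0.19 kg, loose, lying flat. Origin: centre of its underside, z along the bore.
- plate: Backing plate at the bottom of the stack, flat on the bench: dark steel rectangle 94 mm (its x) x 60 mm (its y) x 10 mm, a small hole marked near each corner, about 0.42 kg, loose; same if turned by half a turn. Origin: centre of its underside, z up.
- cup: Holder of the drift: square grey foot 70 x 70 x 12 mm with four dark screw heads, on it a round open cup 58 mm outside, 46 mm inside, its floor 12 mm and its rim 24 mm above the bench. Origin: centre of its underside on the bench, z up. Fixed to the bench.
- thin_post: Holder of the small ring: square grey foot 70 x 70 x 12 mm with four dark screw heads, in its centre a steel post 11 mm diameter, its cone-shaped nose (last 12 mm, 4 mm wide at the tip) ending 48 mm above the bench. The ring lies on the foot, 12 mm above the bench. Origin: centre of its underside on the bench, z up. Fixed to the bench.
- thick_post: Holder of the large ring: square grey foot 70 x 70 x 12 mm with four dark screw heads, in its centre a steel post 24 mm diameter, its cone-shaped nose (last 12 mm, 9 mm wide at the tip) ending 48 mm above the bench. The ring lies on the foot, 12 mm above the bench. Origin: centre of its underside on the bench, z up. Fixed to the bench.
- keeper_tray: Plate holder, grey, fixed, 120 (x) x 84 mm, floor 6 mm high. End wall: inside x=+51 mm; its steel keeper strip reaches in to x=+39, 17 to 22 over the floor. Stop: inside x=-51, 8 over the floor. Side guides, as high: inside y=+-35, at x=23..37 and -43..-29, open between. The plate goes in only with its +x end 10 deg low, pushed under the keeper, then levelled. Origin: centre of underside, z up.
- screw_dish: Bystander: shallow round steel dish of screws, 90 mm across, 18 mm high, loose on the bench. Origin: centre of its underside. To be left where it is.
- board_2: Bystander: small green circuit board, 42 x 62 x 13 mm, loose, lying flat. Origin: centre of its underside. To be left where it is.
Mind the look-alikes: they are no part of the job. Leave any pink look-alike of the small_ring alone.

How it is judged:
By the outcome, as a careful person would: the job done as asked, in the order asked, and still so for the second after the job is handed in, with the robot touching nothing.
It also fails if it takes over 106 s, if anything falls off the work surface, if the arm or the gripper's body presses on something with over 40 N, if the wrist force passes 120 N, or if a joint passes its speed limit or range.

## Working session

There is one attempt and no reset: what is moved stays moved. The work goes in short steps, Python scripts to look and compute and a tool call to move; the robot and the scene stay as the last step left them, time stands still between calls to the robot, and variables do not carry over. Pictures are saved under pics/ and viewed, at most 14 in all, crops included, and the job is handed in when it is done.

Besides the shell and the picture viewer there is one more tool, called after "Request:" as name(argument=value, ...), one argument or row to a line, values as JSON. servo_tool: Moves the arm, as the interface text tells. Its arguments: {"type":"object","properties":{"motion":{"type":"array"},"grip_force":{"type":"number"}},"required":["motion"]}

```bash
mkdir -p pics
python3 - <<'E'
from station import bot, imaging
import cv2,numpy as np
s=bot.state()
print({k:np.round(v,3).tolist() for k,v in s.items()})
for n in("scene","top"):
    c=imaging.capture(n); cv2.imwrite(f"pics/{n}0.png",c["color"]); print(n,c["K"].tolist(),np.round(c["extrinsics"],4).tolist(),[k for k in c])
E
```

```text
{'t': 0.0, 'joints': [1.159, 0.277, -0.028, 1.268, -0.0, 1.467], 'qvel': [-0.001, 0.002, 0.001, 0.001, 0.001, 0.001], 'tau': [0.0, -44.55, 29.521, 0.016, -0.0, 0.0], 'eef_pos': [0.19, 0.595, 0.252], 'eef_rot': [-0.0, 0.154, 0.988, -0.001], 'contact_force': [0.285, -0.2, -0.125], 'moment': [0.051, -0.036, 0.061], 'finger_force': 0.0, 'finger_gap': 0.085}
scene [[481.5415726159524, 0.0, 276.5347366995515], [0.0, 481.5415726159524, 206.98468009675665], [0.0, 0.0, 1.0]] [[0.5284, -0.8487, 0.021, -0.2651], [0.5224, 0.3446, 0.78, -0.3242], [-0.6692, -0.4011, 0.6255, -0.6913], [0.0, 0.0, 0.0, 1.0]] ['color', 'K', 'extrinsics']
top [[408.8235726647741, 0.0, 280.4887228107265], [0.0, 408.8235726647741, 207.9558320993128], [0.0, 0.0, 1.0]] [[-0.0018, -1.0, 0.0025, -0.0156], [0.9913, -0.0015, 0.1314, -0.5301], [-0.1314, 0.0027, 0.9913, -1.0451], [0.0, 0.0, 0.0, 1.0]] ['color', 'K', 'extrinsics']
```

View pics/scene0.png

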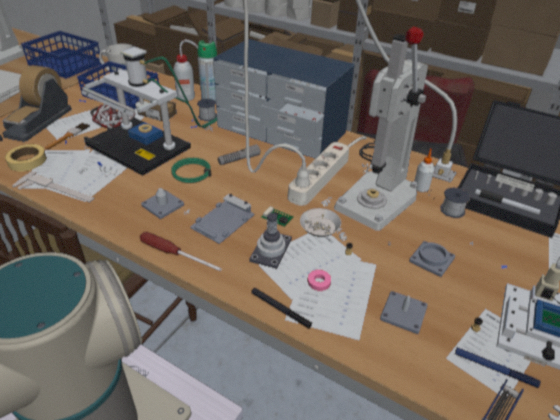

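View pics/top0.png

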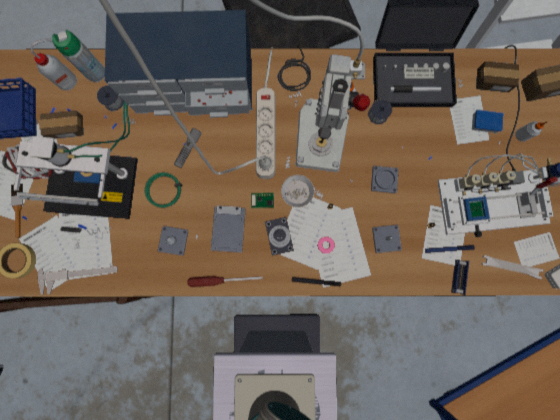

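The scene view shows the stack at about (271,240), the cup at (432,257), the thin post at (405,310), the thick post at (162,203) and the tray at (223,215). In the top view they are at (279,236), (384,179), (387,238), (173,240) and (228,229). The pink look-alike is at (326,245). Next I'll enlarge these.

```bash
cat > h.py <<'E'
import numpy as np, cv2
from station import bot, imaging
def cam(n): 
    c=imaging.capture(n); return c["color"],c["K"],np.array(c["extrinsics"])
def P(c,p):
    q=np.atleast_2d(p)@c[2][:3,:3].T+c[2][:3,3]; q=q*[1,-1,-1]
    u=q@c[1].T; return u[:,:2]/u[:,2:]
def ray(c,uv):
    d=np.linalg.inv(c[1])@np.r_[uv,1.]*[1,-1,-1]; R=c[2][:3,:3]
    return -R.T@c[2][:3,3], R.T@d
def onz(c,uv,z):
    o,d=ray(c,uv); return o+d*(z-o[2])/d[2]
def tri(c1,u1,c2,u2):
    (a,d),(b,e)=ray(c1,u1),ray(c2,u2); d/=np.linalg.norm(d);e/=np.linalg.norm(e)
    s=np.linalg.lstsq(np.c_[d,-e],b-a,rcond=None)[0]; p,q=a+d*s[0],b+e*s[1]
    return (p+q)/2,np.linalg.norm(p-q)
def tiles(im,cs,f,name,h=33,k=4):
    T=[cv2.resize(im[v-h:v+h,u-h:u+h],None,fx=k,fy=k,interpolation=cv2.INTER_CUBIC) for u,v in cs]
    while len(T)%3: T.append(T[0]*0)
    cv2.imwrite(f"pics/{name}.png",np.vstack([np.hstack(T[i:i+3]) for i in range(0,len(T),3)]))
E
python3 - <<'E'
from h import *
t=cam("top");s=cam("scene")
np.savez("c0.npz",t=t[0],s=s[0],tK=t[1],tE=t[2],sK=s[1],sE=s[2])
tiles(t[0],[(279,236),(384,179),(387,238),(173,240),(228,229),(285,205)],4,"t1")
tiles(s[0],[(271,240),(432,257),(405,310),(162,200),(223,215),(305,220)],4,"s1")
o=[ray(c,(280,210))[0] for c in(t,s)];print(o)
for n,u in dict(stack=(279,236),cup=(384,179),thin=(387,238),thick=(173,240),tray=(228,229)).items(): print(n,onz(t,u,.012))
E
```

```text
[array([ 0.3881658 , -0.01360694,  1.10567228]), array([-0.15321238, -0.39056569,  0.69083738])]
stack [ 0.45743884 -0.01246333  0.012     ]
cup [ 0.6122832  -0.29888647  0.012     ]
thin [ 0.45161129 -0.30127437  0.012     ]
thick [0.44723726 0.27047196 0.012     ]
tray [0.47641585 0.12416118 0.012     ]
```

View pics/t1.png

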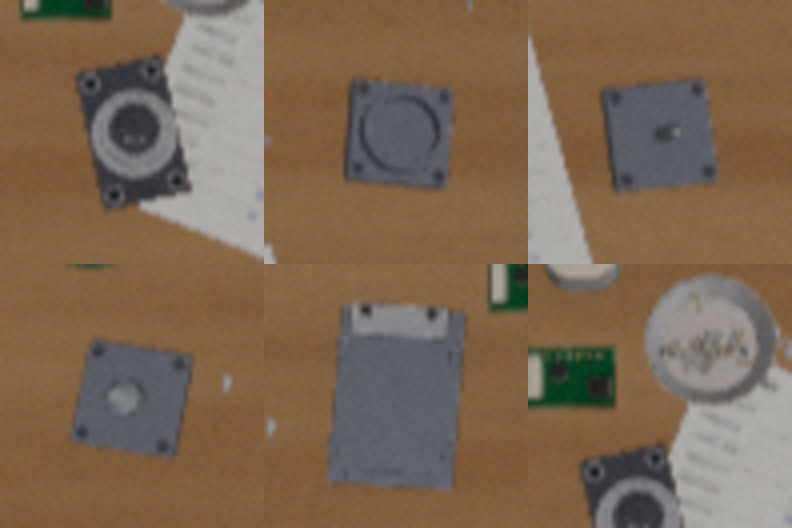

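View pics/s1.png

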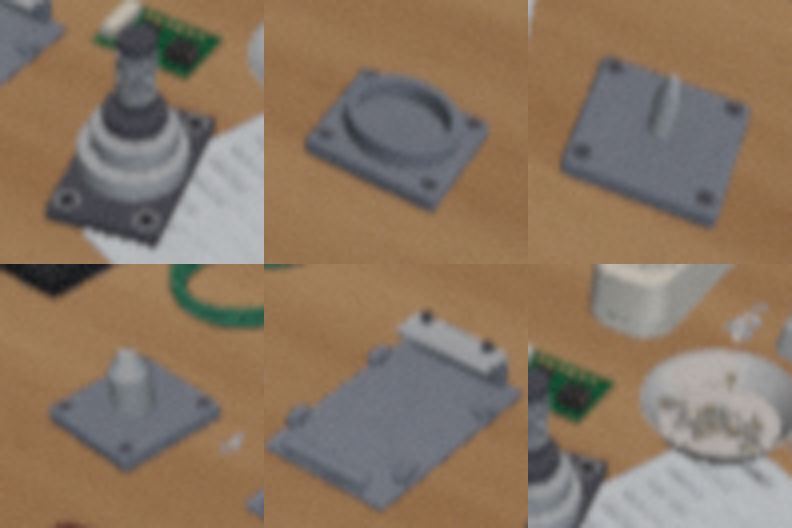

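Top tiles: the stack on the plate (holes visible), the cup, both posts and the tray, whose keeper is at its far end (+x). Scene tiles: the same parts, with the drift top at about (272,217). Next I'll refine the screw heads and holes and triangulate them.

```bash
cat > m.py <<'E'
from h import *
z=np.load("c0.npz"); t=(z["t"],z["tK"],z["tE"]); s=(z["s"],z["sK"],z["sE"])
def full(c,i,p): return np.array([c[0]-33+(p[0]-264*(i%3)+.5)/4-.5, c[1]-33+(p[1]-264*(i//3)+.5)/4-.5])
def ref(im,p,r=2.5):
    g=im.max(2).astype(float); p=np.array(p)
    for _ in range(3):
        yy,xx=np.mgrid[0:g.shape[0],0:g.shape[1]]; m=np.hypot(xx-p[0],yy-p[1])<r
        w=np.clip(np.percentile(g[m],75)-g[m],0,None); p=np.array([(xx[m]*w).sum(),(yy[m]*w).sum()])/w.sum()
    return p
C={"plate":((279,236),(271,240),0),"cup":((384,179),(432,257),1),"thin":((387,238),(405,310),2),"thick":((173,240),(162,200),3),"tray":((228,229),(223,215),4)}
# picks: paired top / scene
D={"cup":([(361,88),(445,98),(439,177),(357,168)],[(371,76),(472,123),(429,184),(325,132)]),
"thin":([(616,98),(697,90),(708,171),(627,179)],[(614,66),(733,108),(705,197),(581,151)]),
"thick":([(179,364),(163,446),(82,433),(97,350)],[(205,402),(125,447),(64,405),None]),
"plate":([(152,70),(177,180),(114,195),(90,84)],[(202,122),(147,220),(67,199),None]),
"tray":([(365,310),(431,314)],[(427,317),(487,347)])}
for n,(T,S) in D.items():
    ct,cs,i=C[n]; pts=[];zt={"plate":.010,"tray":.028}.get(n,.012);tp=[]
    for a,b in zip(T,S):
        u=ref(t[0],full(ct,i,a)); w=onz(t,u,zt); tp.append(w)
        if b is not None:
            v=ref(s[0],full(cs,i,b)); p,e=tri(t,u,s,v); print(n,np.round(1e3*p,1),round(1e3*e,1),"plane top",np.round(1e3*w[:2],1),"scene",np.round(1e3*onz(s,v,zt)[:2],1))
        else: print(n,"plane top",np.round(1e3*w[:2],1))
    tp=np.array(tp); print("  centre",np.round(1e3*tp.mean(0),1),"sides",np.round(1e3*np.linalg.norm(np.diff(tp,axis=0),axis=1),1))
    d=tp[1]-tp[0]; print("  dir first edge deg",np.degrees(np.arctan2(d[1],d[0])).round(1))
p,e=tri(t,full((279,236),0,(132,120)),s,full((271,240),0,(137,34))); print("drift top",p*1e3,e*1e3)
for zz,u in((.038,(134,132)),(.024,(134,132))): print("rings",onz(t,full((279,236),0,u),zz)*1e3)
print("dish",onz(t,full((285,205),5,(710,338)),.018)*1e3,"board",onz(t,full((285,205),5,(570,377)),.01)*1e3)
E
python3 m.py
```

```text
cup [ 644.7 -275.5   10.2] 0.9 plane top [ 644.  -274.6] scene [ 642.9 -276.1]
cup [ 638.  -331.9   11.2] 0.2 plane top [ 637.8 -331.6] scene [ 637.2 -332.1]
cup [ 581.7 -325.4   12.5] 0.9 plane top [ 581.6 -325.2] scene [ 582.6 -325.8]
cup [ 588.5 -270.6   12.2] 0.1 plane top [ 588.6 -270.6] scene [ 588.8 -270.6]
  centre [ 613.  -300.5   12. ] sides [57.4 56.6 55. ]
  dir first edge deg -96.3
thin [ 476.4 -270.3   10.8] 0.7 plane top [ 476.2 -269.7] scene [ 475.5 -270.8]
thin [ 481.9 -326.    11.2] 0.1 plane top [ 481.8 -325.8] scene [ 481.1 -326. ]
thin [ 426.3 -331.7   11.4] 0.4 plane top [ 426.4 -331.7] scene [ 425.7 -331.6]
thin [ 420.8 -276.5   11.5] 0.7 plane top [ 420.6 -276. ] scene [ 420.6 -276.9]
  centre [ 451.3 -300.8   12. ] sides [56.5 55.7 55.9]
  dir first edge deg -84.2
thick [469.9 240.8  11.6] 0.2 plane top [469.8 240.7] scene [469.5 240.3]
thick [415.1 250.3  10.9] 0.9 plane top [414.8 250.4] scene [414.5 248.9]
thick [424.5 304.6  10.7] 0.2 plane top [424.4 304.3] scene [423.5 303.2]
thick plane top [479.  295.5]
  centre [447.  272.7  12. ] sides [55.9 54.8 55.3]
  dir first edge deg 170.1
plate [500.9 -24.    8.2] 1.1 plane top [500.5 -23.5] scene [499.6 -25.4]
plate [425.9 -41.4  10.4] 0.4 plane top [426.  -41.6] scene [426.1 -41.1]
plate [417.7   0.9   8.1] 0.6 plane top [417.4   1.1] scene [ 4.163e+02 -4.000e-01]
plate plane top [490.4  16.6]
  centre [458.6 -11.9  10. ] sides [76.6 43.6 74.6]
  dir first edge deg -166.3
tray [533.8 143.9  29.6] 0.1 plane top [534.  144.1] scene [535.4 145.2]
tray [531.  100.2  29.1] 0.0 plane top [531.1 100.3] scene [532.1 101. ]
  centre [532.5 122.2  28. ] sides [43.9]
  dir first edge deg -93.8
drift top [460.95671671 -11.93350657  91.8733481 ] 0.7338525535515495
rings [456.77024029 -12.81820408  38.        ]
rings [457.66982542 -12.80786168  24.        ]
dish [580.78021234 -61.56648101  18.        ] board [555.51706059  33.14308344  10.        ]
```

The heights match the given sizes (feet about 11–12 mm, plate 8–10, keeper about 29, drift top 92). The plate's x axis is at about 13° and the tray's at about -4°. Next comes the tray's edge, and a helper for the moves.

```bash
cat > go.py <<'E'
import sys; from h import *; from scipy.spatial.transform import Rotation as R
def go(x,y,z,yaw):
    s=bot.state(); w=s["eef_rot"]; A=R.from_quat([w[1],w[2],w[3],w[0]]).as_matrix()
    d=A.T@(np.array([x,y,z])-1e3*np.array(s["eef_pos"])); cur=np.degrees(np.arctan2(A[1,1],A[0,1]))
    sp=-((yaw-cur+90)%180-90)
    print("shift",np.round(d,1),"spin",round(sp,1),"| yaw",cur.round(1),"pos",np.round(1e3*np.array(s["eef_pos"]),1),"j6",round(s["joints"][5],2),"t",round(s["t"],2),"gap",round(s["finger_gap"]*1e3,1),"F",np.round(s["contact_force"],1))
if __name__=="__main__": go(*map(float,sys.argv[1:5]))
E
cat >> m.py <<'E'
print("---")
f=lambda p,z:np.round(1e3*onz(t,full((228,229),4,p),z)[:2],1)
print("-x edge",f((330,481),.008),f((452,489),.008),f((391,485),.008),"keeper edge",f((352,334),.028),f((446,335),.028),f((398,334),.028))
E
python3 m.py | sed -n '/---/,$p'; python3 go.py 459.5 -12 140 90
```

```text
---
-x edge [420.9 168.9] [415.5  87.4] [418.2 128.1] keeper edge [517.4 153. ] [516.6  90.6] [517.3 122.4]
shift [-441.5 -496.1  113.2] spin -17.7 | yaw 72.3 pos [189.8 595.  252.6] j6 1.47 t 0.2 gap 85.4 F [0.3 0.  0.2]
```

Request:
servo_tool(
  motion=[
    {"x": -441, "y": -496, "z": 50, "spin": -18, "gripper": 50},
    {"x": -441, "y": -496, "z": 50, "spin": -18, "gripper": 50},
    {"x": -441, "y": -496, "z": 50, "spin": -18, "gripper": 50},
    {"x": -441, "y": -496, "z": 50, "spin": -18, "gripper": 50},
    {"x": -441, "y": -496, "z": 50, "spin": -18, "gripper": 50},
    {"x": -441, "y": -496, "z": 50, "spin": -18, "gripper": 50},
    {"x": -441, "y": -496, "z": 50, "spin": -18, "gripper": 50},
    {"x": -441, "y": -496, "z": 50, "spin": -18, "gripper": 50},
    {"x": -441, "y": -496, "z": 50, "spin": -18, "gripper": 50},
    {"x": -441, "y": -496, "z": 50, "spin": -18, "gripper": 50},
  ],
)

```text
t: 1.2
eef_pos: [0.3926, 0.138, 0.2158]
eef_rot: [0.0, -0.003, 1.0, 0.0]
contact_force: [1.4, -0.1, -0.9]
finger_gap: 0.0502
finger_force: 0.0
```

```bash
python3 go.py 459.5 -12 77 90
```

```text
shift [ -65.9 -150.4  138.8] spin 0.3 | yaw 90.3 pos [392.6 138.  215.8] j6 0.18 t 1.2 gap 50.2 F [ 1.4 -0.1 -0.9]
```

Request:
servo_tool(
  motion=[
    {"x": -65, "y": -145, "z": 70, "spin": 0, "gripper": 50},
    {"x": -65, "y": -145, "z": 70, "spin": 0, "gripper": 50},
    {"x": -65, "y": -145, "z": 70, "spin": 0, "gripper": 50},
    {"x": -65, "y": -145, "z": 70, "spin": 0, "gripper": 50},
    {"x": -65, "y": -145, "z": 70, "spin": 0, "gripper": 50},
    {"x": -65, "y": -145, "z": 70, "spin": 0, "gripper": 50},
  ],
)

```text
t: 1.8
eef_pos: [0.4576, -0.0049, 0.1455]
eef_rot: [-0.001, -0.002, 1.0, 0.0]
contact_force: [1.0, 0.6, 0.3]
finger_gap: 0.0502
finger_force: 0.0
```

```bash
python3 go.py 459.5 -12 77 90
```

```text
shift [-1.9 -7.2 68.5] spin 0.2 | yaw 90.2 pos [457.6  -4.9 145.5] j6 -0.16 t 1.8 gap 50.2 F [1.  0.6 0.3]
```

Descend, close, lift.

Request:
servo_tool(
  motion=[
    {"x": -2, "y": -7, "z": 20, "spin": 0, "gripper": 50},
    {"x": -2, "y": -7, "z": 50, "spin": 0, "gripper": 50},
    {"x": -2, "y": -7, "z": 68, "spin": 0, "gripper": 50},
    {"x": -2, "y": -7, "z": 68, "spin": 0, "gripper": 10},
    {"x": -2, "y": -7, "z": 68, "spin": 0, "gripper": 10},
    {"x": -2, "y": -7, "z": 68, "spin": 0, "gripper": 10},
    {"x": -2, "y": -7, "z": 68, "spin": 0, "gripper": 10},
    {"x": -2, "y": -7, "z": 68, "spin": 0, "gripper": 10},
    {"x": -2, "y": -7, "z": 68, "spin": 0, "gripper": 10},
    {"x": -2, "y": -7, "z": 58, "spin": 0, "gripper": 10},
  ],
  grip_force=40,
)

```text
t: 2.8
eef_pos: [0.459, -0.0117, 0.0873]
eef_rot: [-0.001, -0.003, 1.0, 0.0]
contact_force: [-0.6, -0.4, -1.2]
finger_gap: 0.0187
finger_force: 39.3
```

```bash
python3 go.py 613 -300.5 130 90
```

```text
shift [-152.4 -289.6  -43.2] spin 0.3 | yaw 90.3 pos [459.  -11.7  87.3] j6 -0.17 t 2.8 gap 18.7 F [-0.6 -0.4 -1.2]
```

Request:
servo_tool(
  motion=[
    {"x": 0, "y": 0, "z": -45, "spin": 0, "gripper": 10},
    {"x": -152, "y": -289, "z": -45, "spin": 0, "gripper": 10},
    {"x": -152, "y": -289, "z": -45, "spin": 0, "gripper": 10},
    {"x": -152, "y": -289, "z": -45, "spin": 0, "gripper": 10},
    {"x": -152, "y": -289, "z": -45, "spin": 0, "gripper": 10},
    {"x": -152, "y": -289, "z": -45, "spin": 0, "gripper": 10},
    {"x": -152, "y": -289, "z": -45, "spin": 0, "gripper": 10},
    {"x": -152, "y": -289, "z": -45, "spin": 0, "gripper": 10},
    {"x": -152, "y": -289, "z": -45, "spin": 0, "gripper": 10},
    {"x": -152, "y": -289, "z": -45, "spin": 0, "gripper": 10},
  ],
)

```text
t: 3.8
eef_pos: [0.6133, -0.3004, 0.1326]
eef_rot: [-0.001, -0.002, 1.0, 0.0]
contact_force: [-0.3, 0.9, -2.1]
finger_gap: 0.0189
finger_force: 39.5
```

```bash
python3 go.py 613 -300.5 51.5 90
python3 - <<'E'
from h import *
t=cam("top");s=cam("scene")
tiles(t[0],[(279,236),(384,179)],4,"t2a"); tiles(s[0],[(271,240),(432,240)],4,"s2a")
cv2.imwrite("pics/p2.png",np.vstack([cv2.imread("pics/t2a.png"),cv2.imread("pics/s2a.png")]))
E
```

```text
shift [ 0.2 -0.2 81.1] spin 0.2 | yaw 90.2 pos [ 613.3 -300.4  132.6] j6 -0.55 t 3.8 gap 18.9 F [-0.3  0.9 -2.1]
```

View pics/p2.png

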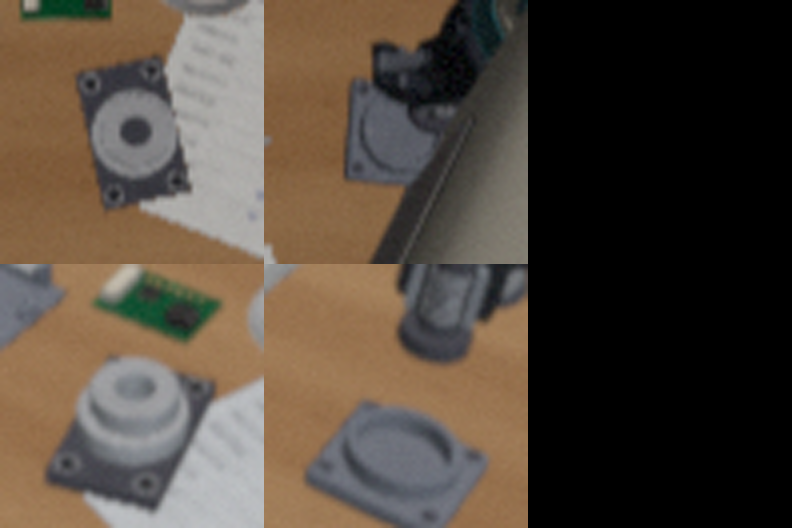

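The top tiles show the rings still stacked, with the bore at about (279.4,235.4). The scene tiles show the drift hanging upright over the cup, with its foot centre at about scene (441,227).

```bash
cat > q.py <<'E'
from h import *
z=np.load("c0.npz"); t=(z["t"],z["tK"],z["tE"]); s=(z["s"],z["sK"],z["sE"])
E
python3 - <<'E'
from q import *
f=lambda c,x,y:(c[0]-33+(x+.5)/4-.5,c[1]-33+(y+.5)/4-.5)
print(onz(s,f((432,240),434-264,345-264),.0935)*1e3)
u,v=f((279,236),135,131),f((271,240),135,388-264)
print("bore",onz(t,u,.038)*1e3,onz(s,v,.038)*1e3,tri(t,u,s,v))
print("lring",onz(t,f((279,236),134.5,131.5),.024)*1e3)
E
```

```text
[ 607.38242592 -301.66515616   93.5       ]
bore [457.42180366 -13.47189917  38.        ] [456.14597975 -15.18109569  38.        ] (array([ 0.45774731, -0.01377192,  0.03605863]), np.float64(0.0007206278031929019))
lring [457.99986546 -13.13898151  24.        ]
```

Request:
servo_tool(
  motion=[
    {"x": -2, "y": 0, "z": 40, "spin": 0, "gripper": 10},
    {"x": -2, "y": 0, "z": 65, "spin": 0, "gripper": 10},
    {"x": -2, "y": 0, "z": 74, "spin": 0, "gripper": 10},
    {"x": -2, "y": 0, "z": 78, "spin": 0, "gripper": 10},
    {"x": -2, "y": 0, "z": 80, "spin": 0, "gripper": 10},
    {"x": -2, "y": 0, "z": 81, "spin": 0, "gripper": 10},
    {"x": -2, "y": 0, "z": 81, "spin": 0, "gripper": 10},
  ],
)

```text
t: 4.6
eef_pos: [0.6166, -0.3005, 0.0532]
eef_rot: [0.001, -0.003, 1.0, -0.001]
contact_force: [0.1, 0.1, -2.1]
finger_gap: 0.019
finger_force: 39.6
```

Request:
servo_tool(
  motion=[
    {"x": 0, "y": 0, "z": 1, "spin": 0, "gripper": 10},
    {"x": 0, "y": 0, "z": 2, "spin": 0, "gripper": 10},
    {"x": 0, "y": 0, "z": 2, "spin": 0, "gripper": 10},
  ],
)

```text
t: 4.9
eef_pos: [0.6167, -0.3006, 0.0526]
eef_rot: [0.001, -0.003, 1.0, -0.001]
contact_force: [-1.8, 1.3, 7.9]
finger_gap: 0.0189
finger_force: 40.7
```

```bash
python3 go.py 613 -300.5 51.5 90
python3 - <<'E'
from h import *
s=cam("scene")
tiles(s[0],[(432,240)],4,"s3",40,6)
im=cv2.imread("pics/s3.png");cv2.imwrite("pics/s3.png",im[:,:480])
E
```

```text
shift [3.7 0.1 1.1] spin 0.3 | yaw 90.3 pos [ 616.7 -300.6   52.6] j6 -0.55 t 4.9 gap 18.9 F [-1.8  1.3  7.9]
```

View pics/s3.png

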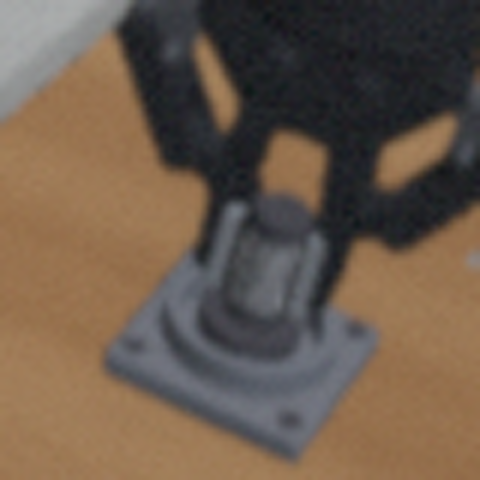

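The drift foot sits inside the cup at about (432,253), and the force shows it resting on the floor. Release and retreat.

Request:
servo_tool(
  motion=[
    {"x": 0, "y": 0, "z": -1, "spin": 0, "gripper": 60},
    {"x": 0, "y": 0, "z": -1, "spin": 0, "gripper": 60},
    {"x": 0, "y": 0, "z": -1, "spin": 0, "gripper": 60},
    {"x": 0, "y": 0, "z": -1, "spin": 0, "gripper": 60},
    {"x": 0, "y": 0, "z": -25, "spin": 0, "gripper": 60},
    {"x": 0, "y": 0, "z": -70, "spin": 0, "gripper": 60},
    {"x": 80, "y": 150, "z": -90, "spin": 0, "gripper": 70},
    {"x": 156, "y": 287, "z": -80, "spin": 0, "gripper": 70},
    {"x": 156, "y": 287, "z": -80, "spin": 0, "gripper": 70},
    {"x": 156, "y": 287, "z": -80, "spin": 0, "gripper": 70},
  ],
)

```text
t: 5.95
eef_pos: [0.5185, -0.1236, 0.1279]
eef_rot: [0.0, -0.002, 1.0, 0.0]
contact_force: [0.2, 0.6, 0.3]
finger_gap: 0.0701
finger_force: 0.0
```

Request:
servo_tool(
  motion=[
    {"x": 0, "y": 0, "z": 0, "spin": 0, "gripper": 70},
    {"x": 0, "y": 0, "z": 0, "spin": 0, "gripper": 70},
    {"x": 0, "y": 0, "z": 0, "spin": 0, "gripper": 70},
    {"x": 0, "y": 0, "z": 0, "spin": 0, "gripper": 70},
  ],
)

```text
t: 6.35
eef_pos: [0.5209, -0.1263, 0.1282]
eef_rot: [0.001, -0.002, 1.0, -0.0]
contact_force: [0.3, -0.3, 0.5]
finger_gap: 0.07
finger_force: 0.0
```

```bash
python3 go.py 457.7 -13.3 45 90
```

```text
shift [ 62.8 113.3  83. ] spin 0.2 | yaw 90.2 pos [ 520.9 -126.3  128.2] j6 -0.36 t 6.35 gap 70.0 F [ 0.3 -0.3  0.5]
```

Request:
servo_tool(
  motion=[
    {"x": 63, "y": 113, "z": 20, "spin": 0, "gripper": 70},
    {"x": 63, "y": 113, "z": 20, "spin": 0, "gripper": 70},
    {"x": 63, "y": 113, "z": 40, "spin": 0, "gripper": 70},
    {"x": 63, "y": 113, "z": 60, "spin": 0, "gripper": 70},
    {"x": 63, "y": 113, "z": 82, "spin": 0, "gripper": 70},
    {"x": 63, "y": 113, "z": 82, "spin": 0, "gripper": 70},
    {"x": 63, "y": 113, "z": 82, "spin": 0, "gripper": 70},
  ],
)

```text
t: 7.05
eef_pos: [0.4566, -0.013, 0.0459]
eef_rot: [-0.0, -0.002, 1.0, 0.0]
contact_force: [-0.3, 0.3, 0.2]
finger_gap: 0.0699
finger_force: 0.0
```

Request:
servo_tool(
  motion=[
    {"x": 0, "y": 0, "z": 0, "spin": 0, "gripper": 35},
    {"x": 0, "y": 0, "z": 0, "spin": 0, "gripper": 35},
    {"x": 0, "y": 0, "z": 0, "spin": 0, "gripper": 35},
    {"x": 0, "y": 0, "z": 0, "spin": 0, "gripper": 35},
    {"x": 0, "y": 0, "z": 0, "spin": 0, "gripper": 35},
    {"x": 0, "y": 0, "z": 0, "spin": 0, "gripper": 35},
  ],
)

```text
t: 7.65
eef_pos: [0.4576, -0.0131, 0.0475]
eef_rot: [0.002, -0.003, 1.0, -0.001]
contact_force: [-0.9, -1.3, 6.2]
finger_gap: 0.0439
finger_force: 40.2
```

Request:
servo_tool(
  motion=[
    {"x": 0, "y": 0, "z": -5, "spin": 0, "gripper": 35},
    {"x": 0, "y": 0, "z": -20, "spin": 0, "gripper": 35},
    {"x": 0, "y": 0, "z": -60, "spin": 0, "gripper": 35},
    {"x": 0, "y": 0, "z": -75, "spin": 0, "gripper": 35},
    {"x": 6, "y": -287, "z": -75, "spin": 0, "gripper": 35},
    {"x": 6, "y": -287, "z": -75, "spin": 0, "gripper": 35},
    {"x": 6, "y": -287, "z": -75, "spin": 0, "gripper": 35},
    {"x": 6, "y": -287, "z": -75, "spin": 0, "gripper": 35},
    {"x": 6, "y": -287, "z": -75, "spin": 0, "gripper": 35},
    {"x": 6, "y": -287, "z": -75, "spin": 0, "gripper": 35},
  ],
)

```text
t: 8.65
eef_pos: [0.4513, -0.3025, 0.1214]
eef_rot: [0.001, -0.002, 1.0, -0.001]
contact_force: [1.4, 0.2, -2.1]
finger_gap: 0.0442
finger_force: 41.5
```

Request:
servo_tool(
  motion=[
    {"x": 0, "y": 0, "z": 0, "spin": 0, "gripper": 35},
    {"x": 0, "y": 0, "z": 0, "spin": 0, "gripper": 35},
    {"x": 0, "y": 0, "z": 0, "spin": 0, "gripper": 35},
  ],
)

```text
t: 8.95
eef_pos: [0.4509, -0.2981, 0.1205]
eef_rot: [-0.001, -0.003, 1.0, 0.001]
contact_force: [0.2, 0.0, -2.7]
finger_gap: 0.0441
finger_force: 41.6
```

```bash
python3 go.py 451.3 -300.8 80 90
python3 - <<'E'
from h import *
t=cam("top");s=cam("scene")
tiles(t[0],[(279,236),(387,215)],4,"t2a"); tiles(s[0],[(271,240),(405,285),(432,240)],4,"s2a")
cv2.imwrite("pics/p4.png",np.vstack([cv2.imread("pics/t2a.png"),cv2.imread("pics/s2a.png")]))
E
```

```text
shift [-0.5 -2.8 40.5] spin 0.3 | yaw 90.3 pos [ 450.9 -298.1  120.5] j6 -0.71 t 8.95 gap 44.1 F [ 0.2  0.  -2.7]
```

View pics/p4.png

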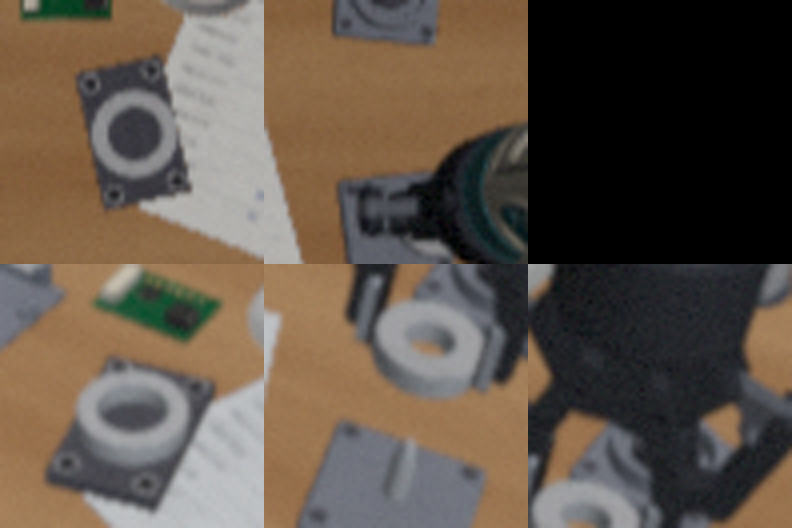

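The small ring is gripped level over the thin post, with its bore at scene (414,270.5). The large ring is still on the plate, with its centre at top (279,236), and the drift is in the cup.

Run:
```python
from q import *
f=lambda c,x,y:(c[0]-33+(x+.5)/4-.5,c[1]-33+(y+.5)/4-.5)
for p in ((168,75),(164,76)): print(onz(s,f((405,285),*p),.111)*1e3)
print("lring",onz(t,f((279,236),133.5,133),.024)*1e3,onz(s,f((271,240),133,405-264),.024)*1e3)
```

```text
[ 449.71358564 -298.90779146  111.        ]
[ 448.24109803 -297.69391646  111.        ]
lring [457.00927612 -12.47632482  24.        ] [457.87010119 -13.12349268  24.        ]
```

Request:
servo_tool(
  motion=[
    {"x": -1.5, "y": -2.5, "z": 0, "spin": 0, "gripper": 35},
    {"x": -1.5, "y": -2.5, "z": 30, "spin": 0, "gripper": 35},
    {"x": -1.5, "y": -2.5, "z": 50, "spin": 0, "gripper": 35},
    {"x": -1.5, "y": -2.5, "z": 60, "spin": 0, "gripper": 35},
    {"x": -1.5, "y": -2.5, "z": 70, "spin": 0, "gripper": 35},
    {"x": -1.5, "y": -2.5, "z": 78, "spin": 0, "gripper": 35},
    {"x": -1.5, "y": -2.5, "z": 81, "spin": 0, "gripper": 35},
    {"x": -1.5, "y": -2.5, "z": 82, "spin": 0, "gripper": 35},
    {"x": -1.5, "y": -2.5, "z": 83, "spin": 0, "gripper": 35},
    {"x": -1.5, "y": -2.5, "z": 83, "spin": 0, "gripper": 35},
  ],
)

```text
t: 10.05
eef_pos: [0.4533, -0.3022, 0.0383]
eef_rot: [0.0, -0.003, 1.0, -0.0]
contact_force: [0.1, -0.2, -0.7]
finger_gap: 0.0445
finger_force: 41.6
```

Request:
servo_tool(
  motion=[
    {"x": 0, "y": 0, "z": 1.5, "spin": 0, "gripper": 35},
    {"x": 0, "y": 0, "z": 1.5, "spin": 0, "gripper": 35},
    {"x": 0, "y": 0, "z": 0, "spin": 0, "gripper": 75},
    {"x": 0, "y": 0, "z": 0, "spin": 0, "gripper": 75},
    {"x": 0, "y": 0, "z": 0, "spin": 0, "gripper": 75},
    {"x": 0, "y": 0, "z": -20, "spin": 0, "gripper": 75},
    {"x": 0, "y": 0, "z": -65, "spin": 0, "gripper": 75},
    {"x": -4, "y": 100, "z": -75, "spin": 0, "gripper": 75},
    {"x": -4, "y": 289, "z": -75, "spin": 0, "gripper": 75},
    {"x": -4, "y": 289, "z": -75, "spin": 0, "gripper": 75},
  ],
)

```text
t: 11.05
eef_pos: [0.4555, -0.1513, 0.1109]
eef_rot: [0.001, -0.002, 1.0, -0.0]
contact_force: [0.6, 0.9, 0.6]
finger_gap: 0.0749
finger_force: 0.0
```

Request:
servo_tool(
  motion=[
    {"x": 0, "y": 160, "z": 0, "spin": 0, "gripper": 75},
    {"x": 0, "y": 160, "z": 0, "spin": 0, "gripper": 75},
    {"x": 0, "y": 160, "z": 0, "spin": 0, "gripper": 75},
    {"x": 0, "y": 160, "z": 0, "spin": 0, "gripper": 75},
    {"x": 0, "y": 160, "z": 0, "spin": 0, "gripper": 75},
    {"x": 0, "y": 160, "z": 0, "spin": 0, "gripper": 75},
  ],
)

```text
t: 11.65
eef_pos: [0.4546, 0.0072, 0.1101]
eef_rot: [0.0, -0.003, 1.0, -0.0]
contact_force: [0.3, 0.0, -0.6]
finger_gap: 0.075
finger_force: 0.0
```

```bash
python3 go.py 457.6 -12.8 34 90;python3 - <<'E'
from h import *
t=cam("top");s=cam("scene")
tiles(t[0],[(279,236),(387,238)],4,"t2a"); tiles(s[0],[(271,240),(405,300)],4,"s2a")
cv2.imwrite("pics/p5.png",np.vstack([cv2.imread("pics/t2a.png"),cv2.imread("pics/s2a.png")])[:,:528])
E
```

```text
shift [ -2.9 -19.9  76.1] spin 0.3 | yaw 90.3 pos [454.6   7.2 110.1] j6 -0.13 t 11.65 gap 75.0 F [ 0.3  0.  -0.6]
```

View pics/p5.png

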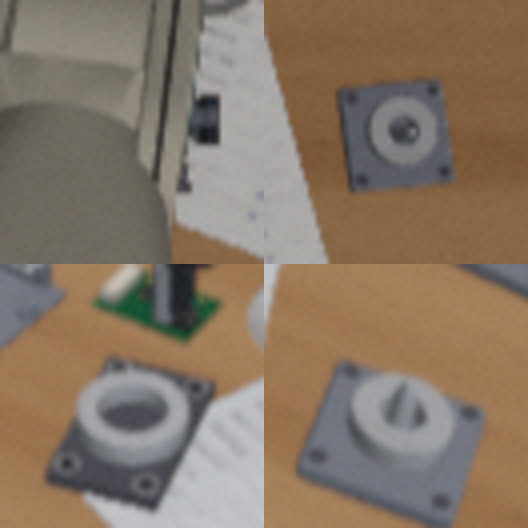

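The small ring lies flat around the thin post (top about (388,238)). The large ring is still on the plate.

Request:
servo_tool(
  motion=[
    {"x": -3, "y": -20, "z": 20, "spin": 0, "gripper": 78},
    {"x": -3, "y": -20, "z": 40, "spin": 0, "gripper": 78},
    {"x": -3, "y": -20, "z": 60, "spin": 0, "gripper": 78},
    {"x": -3, "y": -20, "z": 76, "spin": 0, "gripper": 78},
    {"x": -3, "y": -20, "z": 76, "spin": 0, "gripper": 78},
    {"x": -3, "y": -20, "z": 76, "spin": 0, "gripper": 45},
    {"x": -3, "y": -20, "z": 76, "spin": 0, "gripper": 45},
    {"x": -3, "y": -20, "z": 76, "spin": 0, "gripper": 45},
    {"x": -3, "y": -20, "z": 76, "spin": 0, "gripper": 45},
    {"x": -3, "y": -20, "z": 76, "spin": 0, "gripper": 45},
  ],
)

```text
t: 12.75
eef_pos: [0.4579, -0.0129, 0.0352]
eef_rot: [0.001, -0.002, 1.0, -0.001]
contact_force: [-3.0, -2.1, 7.0]
finger_gap: 0.0558
finger_force: 42.0
```

Request:
servo_tool(
  motion=[
    {"x": 0, "y": 0, "z": -5, "spin": 0, "gripper": 45},
    {"x": 0, "y": 0, "z": -20, "spin": 0, "gripper": 45},
    {"x": 0, "y": 0, "z": -60, "spin": 0, "gripper": 45},
    {"x": 0, "y": 0, "z": -80, "spin": 0, "gripper": 45},
    {"x": 10, "y": 285, "z": -80, "spin": 0, "gripper": 45},
    {"x": 10, "y": 285, "z": -80, "spin": 0, "gripper": 45},
    {"x": 10, "y": 285, "z": -80, "spin": 0, "gripper": 45},
    {"x": 10, "y": 285, "z": -80, "spin": 0, "gripper": 45},
    {"x": 10, "y": 285, "z": -80, "spin": 0, "gripper": 45},
    {"x": 10, "y": 285, "z": -80, "spin": 0, "gripper": 45},
  ],
)

```text
t: 13.75
eef_pos: [0.4454, 0.2761, 0.1144]
eef_rot: [0.001, -0.004, 1.0, 0.001]
contact_force: [0.0, 0.1, -2.0]
finger_gap: 0.0558
finger_force: 43.8
```

Request:
servo_tool(
  motion=[
    {"x": 0, "y": 0, "z": 0, "spin": 0, "gripper": 45},
    {"x": 0, "y": 0, "z": 0, "spin": 0, "gripper": 45},
    {"x": 0, "y": 0, "z": 0, "spin": 0, "gripper": 45},
  ],
)

```text
t: 14.05
eef_pos: [0.4453, 0.2719, 0.1137]
eef_rot: [-0.0, -0.002, 1.0, -0.0]
contact_force: [-0.7, -0.5, -2.4]
finger_gap: 0.056
finger_force: 43.8
```

```bash
python3 go.py 447 272.7 80 90;python3 - <<'E'
from h import *
t=cam("top");s=cam("scene")
tiles(t[0],[(279,236),(173,240)],4,"t2a"); tiles(s[0],[(271,240),(162,185)],4,"s2a")
cv2.imwrite("pics/p6.png",np.vstack([cv2.imread("pics/t2a.png"),cv2.imread("pics/s2a.png")])[:,:528])
E
```

```text
shift [-1.7  0.8 33.7] spin 0.3 | yaw 90.3 pos [445.3 271.9 113.7] j6 0.42 t 14.05 gap 56.0 F [-0.7 -0.5 -2.4]
```

View pics/p6.png

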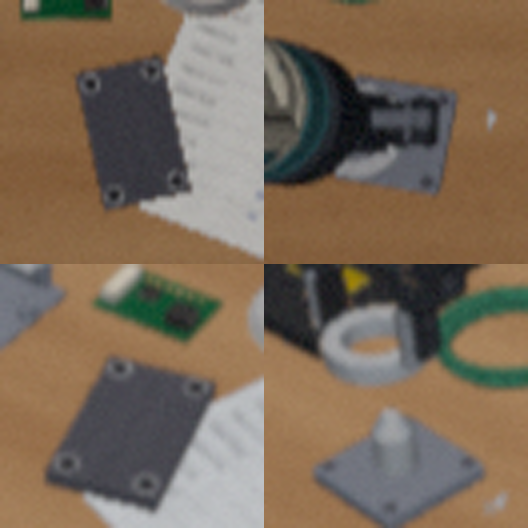

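The large ring is held level over the thick post (bore about scene (156,170)). The plate is bare, with all four holes visible.

Run:
```python
from q import *
f=lambda c,x,y:(c[0]-33+(x+.5)/4-.5,c[1]-33+(y+.5)/4-.5)
for p in ((108,72),(104,72)): print(onz(s,f((162,185),*p),.1025)*1e3)
S=[onz(s,f((271,240),*p),.01)[:2]*1e3 for p in((196,387-264),(145,484-264),(67,463-264),(120,368-264))]
T=[onz(t,f((279,236),*p),.01)[:2]*1e3 for p in((152,70),(177,180),(114,195),(90,84))]
for X in(S,T):
    X=np.array(X); d=X[0]+X[3]-X[1]-X[2]; print(X.mean(0).round(1),np.degrees(np.arctan2(d[1],d[0])).round(1))
```

```text
[442.20973249 270.76886206 102.5       ]
[441.0320512  272.53655116 102.5       ]
[458.5 -12.7] 12.0
[458.6 -12.3] 12.4
```

Request:
servo_tool(
  motion=[
    {"x": -3, "y": 1, "z": 0, "spin": 0, "gripper": 45},
    {"x": -3, "y": 1, "z": 25, "spin": 0, "gripper": 45},
    {"x": -3, "y": 1, "z": 42, "spin": 0, "gripper": 45},
    {"x": -3, "y": 1, "z": 52, "spin": 0, "gripper": 45},
    {"x": -3, "y": 1, "z": 62, "spin": 0, "gripper": 45},
    {"x": -3, "y": 1, "z": 70, "spin": 0, "gripper": 45},
    {"x": -3, "y": 1, "z": 74, "spin": 0, "gripper": 45},
    {"x": -3, "y": 1, "z": 75, "spin": 0, "gripper": 45},
    {"x": -3, "y": 1, "z": 75, "spin": 0, "gripper": 45},
  ],
)

```text
t: 15.05
eef_pos: [0.449, 0.274, 0.0391]
eef_rot: [0.0, -0.003, 1.0, 0.0]
contact_force: [-0.2, -0.2, -2.4]
finger_gap: 0.056
finger_force: 43.8
```

Request:
servo_tool(
  motion=[
    {"x": 0, "y": 0, "z": 1, "spin": 0, "gripper": 45},
    {"x": 0, "y": 0, "z": 1, "spin": 0, "gripper": 80},
    {"x": 0, "y": 0, "z": 0, "spin": 0, "gripper": 80},
    {"x": 0, "y": 0, "z": 0, "spin": 0, "gripper": 80},
    {"x": 0, "y": 0, "z": 0, "spin": 0, "gripper": 80},
    {"x": 0, "y": 0, "z": -20, "spin": 0, "gripper": 80},
    {"x": 0, "y": 0, "z": -65, "spin": 0, "gripper": 80},
    {"x": -8, "y": -100, "z": -70, "spin": 0, "gripper": 80},
    {"x": -8, "y": -286, "z": -60, "spin": -12, "gripper": 80},
    {"x": -8, "y": -286, "z": -60, "spin": -12, "gripper": 80},
  ],
)

```text
t: 16.05
eef_pos: [0.4562, 0.129, 0.1045]
eef_rot: [0.001, -0.11, 0.994, 0.0]
contact_force: [0.3, 0.2, -0.5]
finger_gap: 0.0802
finger_force: 0.0
```

Request:
servo_tool(
  motion=[
    {"x": 0, "y": -120, "z": 0, "spin": 0, "gripper": 80},
    {"x": 0, "y": -120, "z": 0, "spin": 0, "gripper": 80},
    {"x": 0, "y": -120, "z": 0, "spin": 0, "gripper": 80},
    {"x": 0, "y": -120, "z": 0, "spin": 0, "gripper": 80},
    {"x": 0, "y": -120, "z": 0, "spin": 0, "gripper": 80},
    {"x": 0, "y": -120, "z": 0, "spin": 0, "gripper": 80},
  ],
)

```text
t: 16.65
eef_pos: [0.4803, 0.0135, 0.1033]
eef_rot: [-0.0, -0.108, 0.994, 0.0]
contact_force: [-0.6, -0.1, 0.3]
finger_gap: 0.0798
finger_force: 0.0
```

```bash
python3 go.py 458.5 -12.4 28 102.2;python3 - <<'E'
from h import *
t=cam("top");s=cam("scene")
tiles(t[0],[(279,236),(173,240)],4,"t2a"); tiles(s[0],[(271,240),(162,195),(420,260)],4,"s2a")
cv2.imwrite("pics/p7.png",np.vstack([cv2.imread("pics/t2a.png"),cv2.imread("pics/s2a.png")]))
E
```

```text
shift [ 26.8 -20.7  75.3] spin 0.2 | yaw 102.4 pos [480.3  13.5 103.3] j6 -0.32 t 16.65 gap 79.8 F [-0.6 -0.1  0.3]
```

View pics/p7.png

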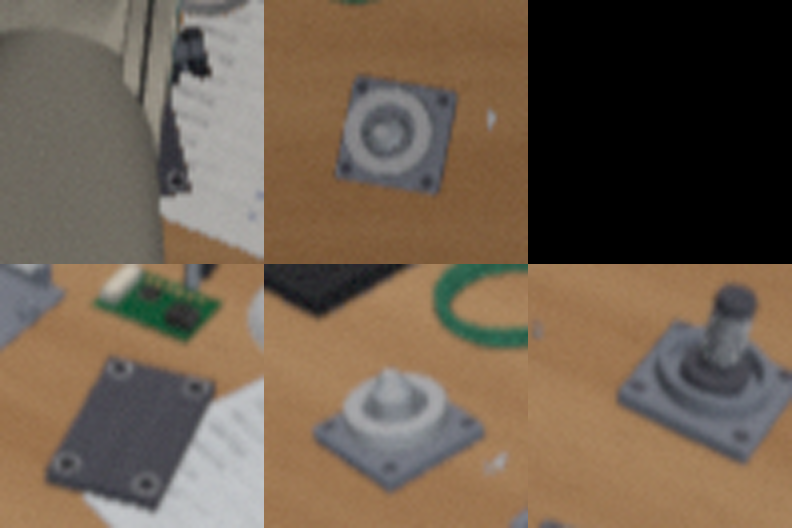

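Both rings and the drift are seated, and the plate is in place. Now grip the plate.

Request:
servo_tool(
  motion=[
    {"x": 27, "y": -21, "z": 10, "spin": 0, "gripper": 80},
    {"x": 27, "y": -21, "z": 35, "spin": 0, "gripper": 80},
    {"x": 27, "y": -21, "z": 60, "spin": 0, "gripper": 80},
    {"x": 27, "y": -21, "z": 75, "spin": 0, "gripper": 80},
    {"x": 27, "y": -21, "z": 75, "spin": 0, "gripper": 80},
    {"x": 27, "y": -21, "z": 75, "spin": 0, "gripper": 50},
    {"x": 27, "y": -21, "z": 75, "spin": 0, "gripper": 50},
    {"x": 27, "y": -21, "z": 75, "spin": 0, "gripper": 50},
    {"x": 27, "y": -21, "z": 75, "spin": 0, "gripper": 50},
    {"x": 27, "y": -21, "z": 75, "spin": 0, "gripper": 50},
  ],
  grip_force=70,
)

```text
t: 17.75
eef_pos: [0.4595, -0.0138, 0.029]
eef_rot: [0.001, -0.107, 0.994, -0.0]
contact_force: [-0.3, -0.5, 1.8]
finger_gap: 0.0502
finger_force: 1.3
```

Request:
servo_tool(
  motion=[
    {"x": 0, "y": 0, "z": 0, "spin": 0, "gripper": 50},
    {"x": 0, "y": 0, "z": -10, "spin": 0, "gripper": 50},
    {"x": 0, "y": 0, "z": -40, "spin": 0, "gripper": 50},
    {"x": 0, "y": 0, "z": -60, "spin": 0, "gripper": 50},
    {"x": 0, "y": 0, "z": -60, "spin": 0, "gripper": 50},
  ],
)

```text
t: 18.25
eef_pos: [0.4618, -0.0143, 0.0918]
eef_rot: [0.003, -0.107, 0.994, -0.001]
contact_force: [1.3, 0.2, -0.6]
finger_gap: 0.0503
finger_force: 0.0
```

```bash
python3 go.py 466.2 125.4 88 86.2
```

```text
shift [-34.1 135.5   3.6] spin 16.1 | yaw 102.3 pos [461.8 -14.3  91.8] j6 -0.39 t 18.25 gap 50.3 F [ 1.3  0.2 -0.6]
```

The gap went to 50 mm, so the fingers closed above the plate. The tips sit further back than I assumed. I'll recheck the plate's pose by numbers and go lower.

```bash
python3 - <<'E'
from h import *
s=cam("scene"); z=np.load("c0.npz")
tiles(s[0],[(271,240)],4,"s8",40,6); im=cv2.imread("pics/s8.png");cv2.imwrite("pics/s8.png",im[:,:480])
E
python3 go.py 458.5 -12.4 18 102.2
```

```text
shift [ 1.9  2.2 72.3] spin 0.1 | yaw 102.3 pos [460.6 -14.1  90.3] j6 -0.39 t 18.3 gap 49.7 F [-0.   0.  -0.4]
```

View pics/s8.png

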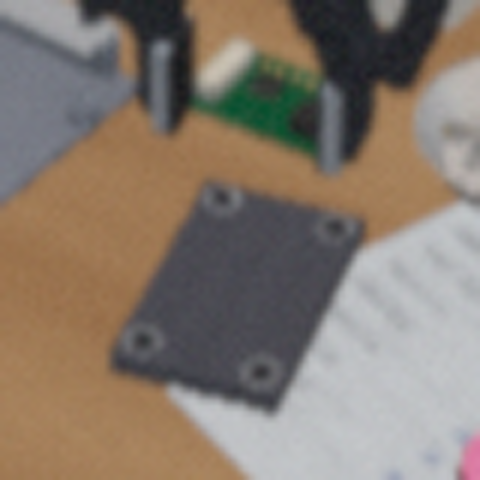

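The plate is unmoved, with its holes where they were (for example scene (268,233) and (287,238)). Regrip it lower.

Request:
servo_tool(
  motion=[
    {"x": 2, "y": 2, "z": 10, "spin": 0, "gripper": 78},
    {"x": 2, "y": 2, "z": 30, "spin": 0, "gripper": 78},
    {"x": 2, "y": 2, "z": 50, "spin": 0, "gripper": 78},
    {"x": 2, "y": 2, "z": 63, "spin": 0, "gripper": 78},
    {"x": 2, "y": 2, "z": 70, "spin": 0, "gripper": 78},
    {"x": 2, "y": 2, "z": 72, "spin": 0, "gripper": 78},
    {"x": 2, "y": 2, "z": 72, "spin": 0, "gripper": 78},
  ],
)

```text
t: 19.0
eef_pos: [0.4559, -0.0121, 0.0158]
eef_rot: [-0.001, -0.107, 0.994, 0.0]
contact_force: [0.4, -0.4, 0.5]
finger_gap: 0.0777
finger_force: 0.0
```

Request:
servo_tool(
  motion=[
    {"x": 0, "y": 0, "z": 0, "spin": 0, "gripper": 50},
    {"x": 0, "y": 0, "z": 0, "spin": 0, "gripper": 50},
    {"x": 0, "y": 0, "z": 0, "spin": 0, "gripper": 50},
    {"x": 0, "y": 0, "z": 0, "spin": 0, "gripper": 50},
    {"x": 0, "y": 0, "z": 0, "spin": 0, "gripper": 50},
  ],
)

```text
t: 19.5
eef_pos: [0.4574, -0.0124, 0.0176]
eef_rot: [0.001, -0.107, 0.994, -0.0]
contact_force: [-2.3, -1.1, 5.6]
finger_gap: 0.0579
finger_force: 80.2
```

Request:
servo_tool(
  motion=[
    {"x": 0, "y": 0, "z": -5, "spin": 0, "gripper": 50},
    {"x": 0, "y": 0, "z": -25, "spin": 0, "gripper": 50},
    {"x": 0, "y": 0, "z": -60, "spin": 0, "gripper": 50},
    {"x": 0, "y": 0, "z": -70, "spin": 0, "gripper": 50},
    {"x": 0, "y": 0, "z": -70, "spin": 0, "gripper": 50},
  ],
)

```text
t: 20.0
eef_pos: [0.4583, -0.0125, 0.0879]
eef_rot: [0.002, -0.107, 0.994, -0.001]
contact_force: [-0.6, -0.3, -5.0]
finger_gap: 0.0582
finger_force: 77.2
```

```bash
python3 go.py 465.2 125.4 88 86.2
```

```text
shift [-36.1 133.3  -0.2] spin 16.1 | yaw 102.3 pos [458.3 -12.5  87.9] j6 -0.38 t 20.0 gap 58.2 F [-0.6 -0.3 -5. ]
```

Request:
servo_tool(
  motion=[
    {"x": -36, "y": 133, "z": 0, "spin": 16, "gripper": 50},
    {"x": -36, "y": 133, "z": 0, "spin": 16, "gripper": 50},
    {"x": -36, "y": 133, "z": 0, "spin": 16, "gripper": 50},
    {"x": -36, "y": 133, "z": 0, "spin": 16, "gripper": 50},
    {"x": -36, "y": 133, "z": 0, "spin": 16, "gripper": 50},
    {"x": -36, "y": 133, "z": 0, "spin": 16, "gripper": 50},
    {"x": -36, "y": 133, "z": 0, "spin": 16, "gripper": 50},
  ],
)

```text
t: 20.7
eef_pos: [0.4627, 0.1241, 0.0856]
eef_rot: [-0.001, 0.033, 0.999, -0.0]
contact_force: [-0.6, -0.5, -4.3]
finger_gap: 0.0576
finger_force: 77.7
```

```bash
python3 go.py 465.2 125.4 35 86.2
python3 - <<'E'
from h import *
t=cam("top");s=cam("scene")
T=[cv2.resize(i[v-45:v+45,u-50:u+50],None,fx=4,fy=4,interpolation=cv2.INTER_CUBIC) for i,(u,v) in((t[0],(228,229)),(s[0],(223,205)))]
cv2.imwrite("pics/p9.png",np.hstack(T))
E
```

```text
shift [-2.5  1.5 50.6] spin 0.0 | yaw 86.2 pos [462.7 124.1  85.6] j6 0.19 t 20.7 gap 57.6 F [-0.6 -0.5 -4.3]
```

View pics/p9.png

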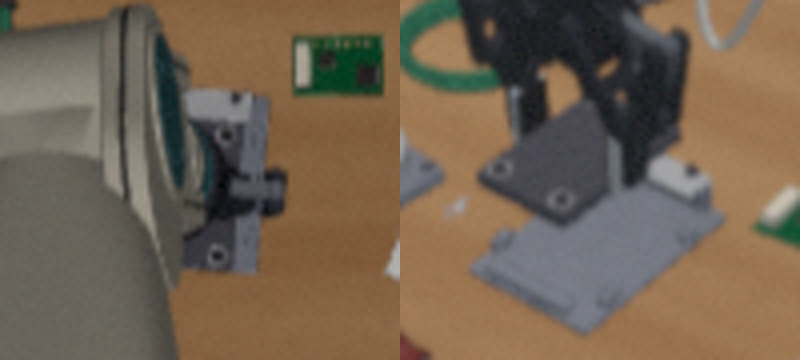

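The plate is held level over the tray; its right-hand holes are at top (234,218) and (232,248). The stop and guides are clear. I'll check the plate's position relative to the tray.

Run:
```python
from q import *
a=np.radians(-3.8); X=np.array([np.cos(a),np.sin(a)]);Y=np.array([-X[1],X[0]])
g=lambda p:(np.round([(p[:2]*1e3-[478.2,124.6])@X,(p[:2]*1e3-[478.2,124.6])@Y],1))
for p in((225,135),(217,256)): print("top",g(onz(t,(178+p[0]/4-.4,184+p[1]/4-.4),.078)))
for p in((101,168),(160,198)): print("scene",g(onz(s,(173+p[0]/4-.4,160+p[1]/4-.4),.078)))
```

```text
top [ 23.8 -21.6]
top [-52.4 -22.6]
scene [-51.   18.7]
scene [-51.1 -21.6]
```

Request:
servo_tool(
  motion=[
    {"x": -2, "y": 1, "z": 0, "spin": 0, "gripper": 50},
    {"x": -2, "y": 1, "z": 20, "spin": 0, "gripper": 50},
    {"x": -2, "y": 1, "z": 36, "spin": 0, "gripper": 50},
    {"x": -2, "y": 1, "z": 45, "spin": 0, "gripper": 50},
    {"x": -2, "y": 1, "z": 50, "spin": 0, "gripper": 50},
    {"x": -2, "y": 1, "z": 51, "spin": 0, "gripper": 50},
    {"x": -2, "y": 1, "z": 51, "spin": 0, "gripper": 50},
    {"x": -2, "y": 1, "z": 51, "spin": 0, "gripper": 50},
  ],
)

```text
t: 21.6
eef_pos: [0.4663, 0.1264, 0.0361]
eef_rot: [0.001, 0.032, 0.999, 0.0]
contact_force: [-0.5, -0.3, -4.8]
finger_gap: 0.0582
finger_force: 77.7
```

```bash
python3 go.py 466.2 125.4 33 86.2
python3 - <<'E'
from h import *
t=cam("top");s=cam("scene")
T=[cv2.resize(i[v-45:v+45,u-50:u+50],None,fx=4,fy=4,interpolation=cv2.INTER_CUBIC) for i,(u,v) in((t[0],(228,229)),(s[0],(223,205)))]
cv2.imwrite("pics/p10.png",np.hstack(T))
E
```

```text
shift [ 0.  -1.   3.1] spin 0.1 | yaw 86.3 pos [466.3 126.4  36.1] j6 0.2 t 21.6 gap 58.2 F [-0.5 -0.3 -4.8]
```

View pics/p10.png

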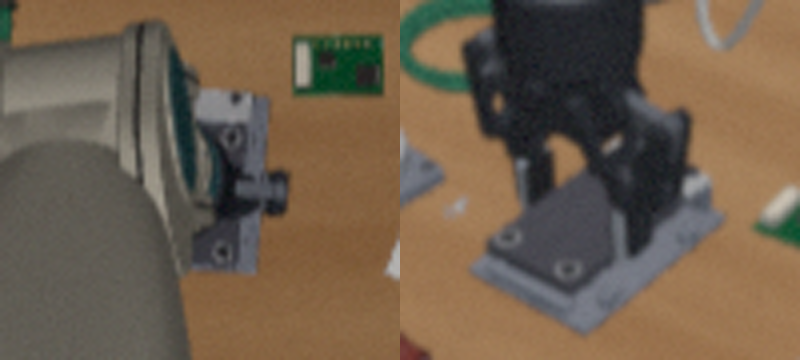

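Run:
```python
from q import *
a=np.radians(-3.8); X=np.array([np.cos(a),np.sin(a)]);Y=np.array([-X[1],X[0]])
g=lambda p:(np.round([(p[:2]*1e3-[478.2,124.6])@X,(p[:2]*1e3-[478.2,124.6])@Y],1))
for p in((231,137),(222,250)): print("top",g(onz(t,(178+p[0]/4-.4,184+p[1]/4-.4),.0285)))
for p in((108,236),(168,268)): print("scene",g(onz(s,(173+p[0]/4-.4,160+p[1]/4-.4),.0285)))
```

```text
top [ 27.8 -19.7]
top [-46.9 -19.7]
scene [-47.8  22.1]
scene [-48.1 -20.3]
```

The plate centre is about -10 mm in tray x with y about +1.5. I'll nudge back 1.5 mm, lower so the rear end is just above the stop, and let the front end drop.

Request:
servo_tool(
  motion=[
    {"x": 1.5, "y": -1.5, "z": 1, "spin": 0, "gripper": 50},
    {"x": 1.5, "y": -1.5, "z": 2, "spin": 0, "gripper": 50},
    {"x": 1.5, "y": -1.5, "z": 3, "spin": 0, "gripper": 50},
    {"x": 1.5, "y": -1.5, "z": 3, "spin": 0, "gripper": 50},
    {"x": 1.5, "y": -1.5, "z": 3, "spin": 0, "gripper": 50},
  ],
  grip_force=25,
)

```text
t: 22.2
eef_pos: [0.4638, 0.1249, 0.0324]
eef_rot: [-0.0, 0.032, 0.999, -0.0]
contact_force: [0.3, 0.5, -5.0]
finger_gap: 0.0579
finger_force: 77.7
```

Request:
servo_tool(
  motion=[
    {"x": 0, "y": 0, "z": 0, "spin": 0, "gripper": 67},
    {"x": 0, "y": 0, "z": 0, "spin": 0, "gripper": 67},
    {"x": 0, "y": 0, "z": 0, "spin": 0, "gripper": 67},
    {"x": 0, "y": 0, "z": 0, "spin": 0, "gripper": 67},
  ],
)

```text
t: 22.6
eef_pos: [0.4645, 0.1249, 0.0329]
eef_rot: [0.001, 0.032, 0.999, 0.0]
contact_force: [-0.1, 0.3, -0.3]
finger_gap: 0.0676
finger_force: 0.0
```

```bash
python3 go.py 466.2 125.4 33 86.2
python3 - <<'E'
from h import *
t=cam("top");s=cam("scene")
T=[cv2.resize(i[v-45:v+45,u-50:u+50],None,fx=4,fy=4,interpolation=cv2.INTER_CUBIC) for i,(u,v) in((t[0],(228,229)),(s[0],(223,205)))]
cv2.imwrite("pics/p11.png",np.hstack(T))
E
```

```text
shift [-1.7  0.6 -0.1] spin 0.1 | yaw 86.3 pos [464.5 124.9  32.9] j6 0.19 t 22.6 gap 67.6 F [-0.1  0.3 -0.3]
```

View pics/p11.png

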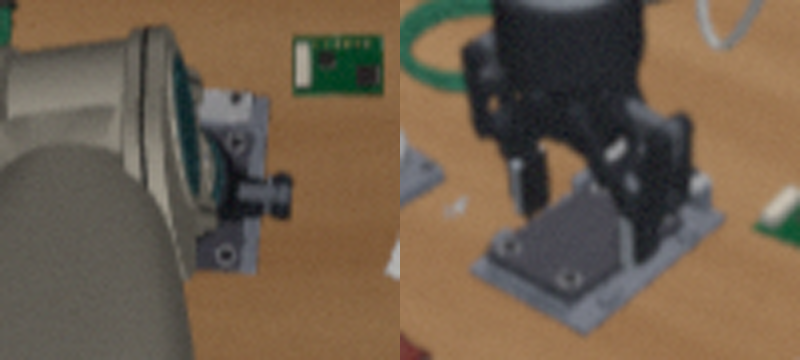

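That was the 14th picture; from here I go by numbers. It shows the rear of the plate resting on the stop, with its holes at tile (510,245) and (570,277), and the front hole at top (237,220).

Run:
```python
from q import *
a=np.radians(-3.8); X=np.array([np.cos(a),np.sin(a)]);Y=np.array([-X[1],X[0]])
g=lambda p:(np.round([(p[:2]*1e3-[478.2,124.6])@X,(p[:2]*1e3-[478.2,124.6])@Y],1))
for p,z in(((236,143),.017),((226,255),.0232)): print("top",g(onz(t,(178+p[0]/4-.4,184+p[1]/4-.4),z)))
for p in((110,245),(170,277)): print("scene",g(onz(s,(173+p[0]/4-.4,160+p[1]/4-.4),.0232)))
```

```text
top [ 25.2 -22.1]
top [-49.8 -22. ]
scene [-48.2  20.8]
scene [-48.4 -21.6]
```

Request:
servo_tool(
  motion=[
    {"x": 0, "y": 0, "z": 2, "spin": 0, "gripper": 67},
    {"x": 0, "y": 0, "z": 4, "spin": 0, "gripper": 67},
    {"x": 0, "y": 0, "z": 4, "spin": 0, "gripper": 67},
    {"x": 0, "y": 0, "z": 4, "spin": 0, "gripper": 50},
    {"x": 0, "y": 0, "z": 4, "spin": 0, "gripper": 50},
    {"x": 0, "y": 0, "z": 4, "spin": 0, "gripper": 50},
    {"x": 0, "y": 0, "z": 4, "spin": 0, "gripper": 50},
  ],
  grip_force=25,
)

```text
t: 23.4
eef_pos: [0.4636, 0.1249, 0.0284]
eef_rot: [-0.0, 0.032, 0.999, 0.0]
contact_force: [-0.5, 0.1, 0.8]
finger_gap: 0.0589
finger_force: 27.1
```

Request:
servo_tool(
  motion=[
    {"x": -2, "y": 0, "z": 0, "spin": 0, "gripper": 50},
    {"x": -4, "y": 0, "z": 0, "spin": 0, "gripper": 50},
    {"x": -6, "y": 0, "z": 0, "spin": 0, "gripper": 50},
    {"x": -8, "y": 0, "z": 0, "spin": 0, "gripper": 50},
    {"x": -10, "y": 0, "z": 0, "spin": 0, "gripper": 50},
    {"x": -12, "y": 0, "z": 0, "spin": 0, "gripper": 50},
    {"x": -12, "y": 0, "z": 0, "spin": 0, "gripper": 50},
    {"x": -12, "y": 0, "z": 0, "spin": 0, "gripper": 50},
  ],
)

```text
t: 24.2
eef_pos: [0.4755, 0.124, 0.028]
eef_rot: [-0.0, 0.032, 0.999, -0.0]
contact_force: [-1.0, -0.0, -3.3]
finger_gap: 0.0588
finger_force: 27.4
```

Request:
servo_tool(
  motion=[
    {"x": 0, "y": 0, "z": 1, "spin": 0, "gripper": 50},
    {"x": 0, "y": 0, "z": 2, "spin": 0, "gripper": 50},
    {"x": 0, "y": 0, "z": 3, "spin": 0, "gripper": 50},
    {"x": 0, "y": 0, "z": 3, "spin": 0, "gripper": 50},
    {"x": 0, "y": 0, "z": 3, "spin": 0, "gripper": 67},
    {"x": 0, "y": 0, "z": 3, "spin": 0, "gripper": 67},
    {"x": 0, "y": 0, "z": 3, "spin": 0, "gripper": 67},
    {"x": 0, "y": 0, "z": 3, "spin": 0, "gripper": 67},
  ],
)

```text
t: 25.0
eef_pos: [0.4768, 0.1241, 0.0258]
eef_rot: [0.001, 0.032, 0.999, 0.0]
contact_force: [-0.0, 0.4, -0.3]
finger_gap: 0.0671
finger_force: 0.0
```

Request:
servo_tool(
  motion=[
    {"x": 0, "y": 0, "z": -10, "spin": 0, "gripper": 70},
    {"x": 0, "y": 0, "z": -40, "spin": 0, "gripper": 70},
    {"x": 0, "y": 0, "z": -90, "spin": 0, "gripper": 70},
    {"x": 20, "y": 0, "z": -140, "spin": 0, "gripper": 70},
    {"x": 30, "y": 50, "z": -170, "spin": 0, "gripper": 70},
    {"x": 30, "y": 250, "z": -170, "spin": 0, "gripper": 70},
    {"x": 30, "y": 250, "z": -170, "spin": 0, "gripper": 70},
    {"x": 30, "y": 250, "z": -170, "spin": 0, "gripper": 70},
    {"x": 30, "y": 250, "z": -170, "spin": 0, "gripper": 70},
    {"x": 30, "y": 250, "z": -170, "spin": 0, "gripper": 70},
  ],
)

```text
t: 26.0
eef_pos: [0.4626, 0.3805, 0.1968]
eef_rot: [0.001, 0.03, 1.0, 0.002]
contact_force: [1.1, -0.4, 0.8]
finger_gap: 0.0699
finger_force: 0.0
```

Request:
servo_tool(
  motion=[
    {"x": 60, "y": 200, "z": 0, "spin": 0, "gripper": 70},
    {"x": 60, "y": 200, "z": 0, "spin": 0, "gripper": 70},
    {"x": 60, "y": 200, "z": 0, "spin": 0, "gripper": 70},
    {"x": 60, "y": 200, "z": 0, "spin": 0, "gripper": 70},
    {"x": 60, "y": 200, "z": 0, "spin": 0, "gripper": 70},
    {"x": 60, "y": 200, "z": 0, "spin": 0, "gripper": 70},
  ],
)

```text
t: 26.6
eef_pos: [0.4144, 0.58, 0.1955]
eef_rot: [0.0, 0.031, 1.0, -0.0]
contact_force: [0.3, -0.8, -0.7]
finger_gap: 0.0696
finger_force: 0.0
```

Run:
```python
from h import *
t=cam("top");s=cam("scene"); z=np.load("c0.npz")
print(bot.state()["t"],np.round(bot.state()["eef_pos"],3))
a=np.radians(-3.8); X=np.array([np.cos(a),np.sin(a),0]);Y=np.array([-X[1],X[0],0]); O=np.array([478.2,124.6,0])/1e3
# dark plate mask in each view near tray, quad corners
for n,c,(u,v),zz in(("top",t,(228,229),.016),("scene",s,(223,215),.016)):
    im=c[0][v-33:v+33,u-36:u+36]; g=im.max(2); m=(cv2.GaussianBlur(g,(3,3),0)<75).astype(np.uint8)
    m=cv2.morphologyEx(m,cv2.MORPH_CLOSE,np.ones((5,5),np.uint8))
    k=max(cv2.findContours(m,0,1)[0],key=cv2.contourArea); r=cv2.minAreaRect(k); print(n,"area",cv2.contourArea(k),"level",np.median(g[m>0]))
    pts=cv2.approxPolyDP(k,4,True)[:,0]+[u-36,v-33]
    for p in pts:
        w=onz(c,p,zz)-O; print(p,np.round([1e3*w@X,1e3*w@Y],1))
    # predicted holes for flat plate
# hole sightings: bright annulus peaks
for n,c in(("top",t),("scene",s)):
    g=c[0].max(2).astype(float)
    for hx in(-37.7,37.7):
        for hy in(-21.8,21.8):
            p=P(c,O+X*hx/1e3+Y*hy/1e3+[0,0,.016])[0]; x0,y0=np.round(p).astype(int)
            w=g[y0-5:y0+6,x0-5:x0+6]; w=np.clip(w-np.median(w)-8,0,None); yy,xx=np.mgrid[y0-5:y0+6,x0-5:x0+6]
            q=np.array([(xx*w).sum(),(yy*w).sum()])/max(w.sum(),1); e=onz(c,q,.016)-O
            print(n,(hx,hy),"pred",p.round(1),"seen",q.round(1),np.round([1e3*e@X,1e3*e@Y],1))
```

```text
26.7 [0.415 0.578 0.195]
top area 624.5 level 61.0
[221 214] [36.9 20.9]
[218 243] [-40.9  22.4]
[237 245] [-42.9 -28.4]
[240 217] [ 32.2 -30.5]
scene area 27.0 level 69.0
[242 215] [ 27.4 -32.3]
[223 231] [-37.7 -33.6]
top (-37.7, -21.8) pred [234.7 242.9] seen [236.6 245.2] [-43.5 -27.3]
top (-37.7, 21.8) pred [218.3 241.8] seen [214.8 242.9] [-41.3  31. ]
top (37.7, -21.8) pred [236.9 214.7] seen [235.7 211.6] [ 46.1 -17.9]
top (37.7, 21.8) pred [220.7 213.7] seen [221.6 210.6] [46.3 20.1]
scene (-37.7, -21.8) pred [218.7 228.8] seen [218.9 231. ] [-42.7 -26.7]
scene (-37.7, 21.8) pred [203.4 220.7] seen [200.5 218. ] [-34.7  32.9]
scene (37.7, -21.8) pred [241.2 210.8] seen [243.3 207.6] [ 49.3 -18.3]
scene (37.7, 21.8) pred [226.2 203.4] seen [226.1 199.4] [48.8 31.6]
```

Run:
```python
from h import *
t=cam("top");s=cam("scene"); z=np.load("c0.npz")
a=np.radians(-3.8); X=np.array([np.cos(a),np.sin(a),0]);Y=np.array([-X[1],X[0],0]); O=np.array([478.2,124.6,0])/1e3
T={"top":(z["t"],[(289.9,247.6),(274.1,251.4)],t),"scene":(z["s"],[(254.4,256.4),(274.4,261.6)],s)}
def find(n,p):
    b,hs,c=T[n]; best=(-1,)
    x0,y0=np.round(p).astype(int); k=4
    win=cv2.resize(c[0][y0-13:y0+14,x0-13:x0+14],None,fx=k,fy=k,interpolation=cv2.INTER_CUBIC)
    for h in hs:
        tp=cv2.getRectSubPix(cv2.resize(b,None,fx=k,fy=k,interpolation=cv2.INTER_CUBIC),(36,36),((h[0]+.5)*k-.5,(h[1]+.5)*k-.5))
        _,m,_,l=cv2.minMaxLoc(cv2.matchTemplate(win,tp,cv2.TM_CCOEFF_NORMED))
        if m>best[0]: best=(m,np.array([x0-13+(l[0]+18)/k-.5,y0-13+(l[1]+18)/k-.5]))
    return best
for hx in(-37.7,37.7):
    for hy in(-21.8,21.8):
        w=O+X*hx/1e3+Y*hy/1e3+[0,0,.016]; r=[find(n,P(T[n][2],w)[0]) for n in T]
        p,e=tri(t,r[0][1],s,r[1][1]); d=p-O
        print((hx,hy),[round(float(q[0]),2) for q in r],np.round(1e3*np.array([d@X,d@Y,p[2]]),1),"err",round(1e3*e,1))
# darker-than-empty masks
for n in T:
    b,_,c=T[n]; u,v=np.round(P(c,O)[0]).astype(int); d=(b.max(2).astype(int)-c[0].max(2))[v-35:v+35,u-40:u+40]
    m=cv2.medianBlur((d>12).astype(np.uint8),3); k=max(cv2.findContours(m,0,1)[0],key=cv2.contourArea)
    print(n,cv2.contourArea(k),(cv2.approxPolyDP(k,3,True)[:,0]+[u-40,v-35]).tolist())
    for zz,lab in((0.016,"flat"),):
        q=[P(c,O+X*x/1e3+Y*y/1e3+[0,0,zz])[0].round(1).tolist() for x,y in((39,30),(-47,30),(-47,-30),(39,-30))]; print(lab,q, "rear if on stop",P(c,O+X*-.047+Y*.03+[0,0,.024])[0].round(1),P(c,O+X*-.047-Y*.03+[0,0,.024])[0].round(1))
```

```text
(-37.7, -21.8) [0.81, 0.75] [-31.6 -16.   19.8] err 28.3
(-37.7, 21.8) [0.59, 0.75] [-33.3  14.7   4.8] err 17.8
(37.7, -21.8) [0.76, 0.56] [ 15.4 -21.6   5.2] err 12.7
(37.7, 21.8) [0.47, 0.66] [ 49.7  52.9 -25.3] err 13.5
top 721.5 [[220, 213], [216, 244], [237, 247], [240, 217]]
flat [[217.7, 213.0], [215.0, 245.1], [237.5, 246.6], [240.0, 214.5]] rear if on stop [214.5 245. ] [237.2 246.5]
scene 883.0 [[247, 212], [226, 202], [198, 224], [220, 236]]
flat [[223.8, 201.8], [197.6, 221.4], [218.8, 232.7], [244.5, 211.9]] rear if on stop [197.3 218.6] [218.6 229.8]
```

Run:
```python
from h import *
s=cam("scene");t=cam("top")
a=np.radians(-3.8); X=np.array([np.cos(a),np.sin(a),0]);Y=np.array([-X[1],X[0],0]); O=np.array([478.2,124.6,0])/1e3
for n,c in(("top",t),("scene",s)):
  for hx in(-37.7,29):
    for hy in(-21.8,21.8):
        p,q=[P(c,O+X*hx/1e3+Y*hy/1e3+[0,0,z])[0].round(1) for z in(.016,.0232)]
        x,y=np.round(p).astype(int); print(n,hx,hy,"flat",p,"tilt",q,"block origin",x-6,y-6); print(c[0][y-6:y+6,x-6:x+6].max(2))
```

```text
top -37.7 -21.8 flat [234.7 242.9] tilt [234.4 242.7] block origin 229 237
[[ 60  60  58  59  55  58  62  62  60  62  80 103]
 [ 65  58  59  63  62  60  57  61  65  69  88 108]
 [ 61  63  61  61  60  62  59  59  63  72  91 103]
 [ 62  63  62  58  61  64  63  62  63  65  90  99]
 [ 60  63  61  63  78  99  87  78  69  62  96 101]
 [ 61  61  63  66  93  92  78  85  81  69  98 102]
 [ 60  60  61  66  89  47  44  69  91  66  92 101]
 [ 64  58  60  67  93  58  41  73  84  69  83 102]
 [ 63  63  61  67  83  90  73  83  70  70  94 104]
 [ 70  69  70  72  73  88  81  80  70  73 105 105]
 [ 83  94  96  93  92  93  91  90  94  92 106 108]
 [ 96 105 109 109 104 102 101 100 105 107 108 108]]
top -37.7 21.8 flat [218.3 241.8] tilt [217.9 241.7] block origin 212 236
[[104 106 106 103  83  63  60  63  59  59  61  60]
 [104 108 103 104  79  58  59  61  58  54  62  60]
 [ 97 104 107 103  79  62  61  60  59  59  60  60]
 [ 99 103 101  99  75  63  68  63  62  62  65  60]
 [101 103 106 102  73  66  82  85  91  65  61  64]
 [102  99 105 102  80  91  72  79  82  82  63  59]
 [102  96 106 101  81  95  47  4
[... 3695 characters left out ...]
  93 106 115]]
scene 29 21.8 flat [223.6 205.3] tilt [223.5 202.8] block origin 218 199
[[154 154 157 157 152 142 131 142 148 158 157 158]
 [154 155 154 154 150 138 123 127 132 141 143 154]
 [150 149 151 147 149 138 119 109 109 115 125 135]
 [136 132 131 132 134 126 110 103  95  93  99 109]
 [116 114 109 109 112 111 114 101  82  78  86  94]
 [120 113 102  97 104 101 106  95  74  64  83 104]
 [109 102  89  87  88  86  94  94  84  80  92 103]
 [101  87  83  77  82  79  85  86  85  87  89  84]
 [ 91  80  76  78  79  75  77  80  79  80  79  78]
 [ 82  76  78  79  72  75  78  79  79  76  79  79]
 [ 82  77  80  78  74  77  75  79  81  77  82  77]
 [ 78  76  79  79  75  81  78  76  75  78  79  78]]
```

Run:
```python
from q import *
a=np.radians(-3.8); X=np.array([np.cos(a),np.sin(a),0]);Y=np.array([-X[1],X[0],0]); O=np.array([478.2,124.6,0])/1e3
for n,u,v in(("rear-",(234.6,243.5),(218.7,229.3)),("rear+",(219,242.4),(204,221.5)),("front-",(237,215),(241,211)),("front+",(221.5,214.2),(227,203.7))):
    p,e=tri(t,u,s,v);d=p-O;print(n,np.round(1e3*np.array([d@X,d@Y,p[2]]),1),round(e*1e3,1))
```

```text
rear- [-39.  -22.1  15.6] 1.1
rear+ [-38.9  19.6  15.7] 0.9
front- [ 36.9 -22.   16. ] 0.3
front+ [36.7 19.  17.2] 0.9
```

All four hole heights come out at about 16 mm, so the plate lies flat, centred about 1 mm back, with its front end under the keeper. Handing in.

```bash
python3 -c "
from station import bot
print(bot.hand_in())"
```

```text
the job is handed in; nothing more can be done
None
```

The job is handed in at about 27 s: the drift is in the cup, both rings are on their posts, and the plate measures flat in the keeper tray with its front end under the strip. To get it in, I rested its rear end on the stop (about 5° tilt) and slid it forward.

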